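# Weigh the cocoa jar gently

## Robot

A 7-joint arm with a two-finger parallel gripper is mounted at the origin on a cart in front of the work surface, level with it; the furniture and walls round the work are solid. World frame = base frame: x ahead of the robot, y to its left, z up, the work surface at z = 0. Lengths are in m, angles in rad, forces in N, time in s.
With the tool pointing down it reaches from about 0.4 to 0.75 m from the base axis. Payload 19.5 kg.
Tool frame: the origin (TCP) lies midway between the tips of the shut fingers; the grasp point (between the pads) lies 19 mm behind it; z points along the fingers, y is the line along which they close (so a half turn about z gives the same grasp; the last joint's range is limited). The gripper opens to 85 mm and grips with 20 to 120 N. Pads are 22 mm wide; open, the fingers measure 114 mm over their backs; the gripper's body (76 mm by 85 mm) begins 54 mm behind the grasp point. The pads swing forward as they close: fully open they stand 13 mm farther back than shut.
Start: joints at [1.213, 0.707, -0.028, 1.485, 0.022, 0.951, -0.075], TCP at [0.179, -0.547, 0.231] pointing down, gripper open.
Joint ranges: [-2.71, 2.71], [-0.32, 2.16], [-1.57, 1.52], [0, 2.45], [-1.46, 4.6], [0, 2.02], [-2.83, 2.83]. Speed limits (rad/s): [1.89, 1.89, 2.57, 2.57, 3.01, 3.01, 3.01].

## Interface

Orientations are given as a unit quaternion [x, y, z, w].
In Python, from station import r gives the robot as it stands.
- The arm moves only by the shell command python3 -m handwheel 'ROWS' [OPENING] [FORCE]. ROWS is a JSON list of rows, 1 to 8 of them, each written [[dx, dy, dz], turn]: dx, dy, dz in m, then a turn about the tool's z in rad; each row is the pose to reach, as a shift and turn from the pose commanded when the command began, along the tool's axes at that moment; what a row does not reach only later rows make up. A row lasts 1/8 s, in which the tool goes at most 0.0625 m and 0.188 rad, less where a joint would pass 70% of its speed; a pose out of reach is approached as far as the arm can. OPENING is the opening from 0.0 (shut) to 1.0 (fully open), set as the command begins (- or left out keeps the last). The fingers move at their own pace and stop on an object; FORCE is the grip in N (left out, the last holds). Time passes only in rows, so rows that do not move let the fingers close. It prints the time, the measured TCP pose, the force, the opening and the grip force at its end. Input that does not fit is refused with a message, and nothing moves.
- r.get_obs(): the state, without advancing time (a new reading comes with each control period).
- r.camera(name): name is "side" or "top" or "wrist"; returns a dict with "image" (420x560x3 uint8, red, green, blue), "depth" (420x560 float32, m along the optical axis (not along the pixel's ray), 0 where there is no reading), "camera_matrix" (3x3 intrinsics, pixels), "R" (3x3) and "t" (3): a world point X has camera coordinates R X + t; the wrist camera has in their place "mount" (4x4, takes a point from camera to tool coordinates, whose origin is the TCP and whose axes are the flange's). Camera axes: x right, y down, z forward; pixel columns grow to the right and rows downward; lengths in m; the calibration is good to about 2 mm. A picture is of the moment at which its call begins: read the wrist's pose just before it.
- r.finish_job(): hands the job in; it is judged then, once.
The state is a dict: "time_s": time; "joint_pos": joint angles; "dq": joint speeds; "tau": joint torques, N m; "ee_pos": TCP position; "eef_rot": TCP orientation; "force": force on the tool from outside, world axes, zero at the start; "moment": the same for the moment, N m; "grip_width": opening from 0.0 (shut) to 1.0 (fully open); "grasp_force": force on a finger pad.
Only numpy, scipy, OpenCV 4.12 (cv2) and the standard library are available. Lean on these libraries where they do the work, as an engineer would, in place of code of your own. Each camera call takes 0.05 s, during which the arm holds its last target. There are 200 camera calls.

## Task

On the open middle of the worktop stand two glass spice jars and a small pot (ignore the similar jars in the row against the back wall). Stand the one with the green cap upright in the middle of the kitchen scale's steel pan, so that we can see how much is left in it. The glass is thin and the pan is delicate: grip the jar with about 25 N and never more than 50 N, set it down softly, without dropping it or pressing the pan with more than 15 N, then let go; leave the red-capped jar and the pot where they stand.

Things in the scene. Friction and masses are not known exactly. Their poses are not given: they have to be found in the camera images.
- cocoa_jar: the jar to weigh: upright round glass spice jar with a GREEN cap, 46 mm in diameter, 106 mm tall, loose, 0.08 to 0.16 kg. Origin at the centre of its underside, z up. The cap begins 85 mm above the underside; the glass below it is straight-sided, and grip it 70 to 80 mm up, so the gripper body clears the cap. Thin glass: the grip on it must stay under 50 N per finger; 20 to 30 N carries it safely.
- cinnamon_jar: bystander of the same shape: upright round glass spice jar with a RED cap, 45 mm in diameter, 106 mm tall, loose. Origin at the centre of its underside, z up. Leave it standing.
- tablet_pot: bystander: low round white pot with a tan lid, 62 mm in diameter, 35 mm tall, loose. Origin at the centre of its underside, z up. Leave it where it stands.
- scale: flat black digital kitchen scale, 150 mm (x) by 130 mm (y), fixed in place, with a flat level steel weighing pan, 112 mm (x) by 122 mm (y) and 4 mm thick, on a short spring stem over its centre. Origin at the centre of the underside, z up. The jar must never load it with more than 15 N.
- pan_top (a point): centre of the top of the scale's steel pan, 40 mm above the worktop when unloaded; axes as the scale's. The pan sinks level by 0.5 mm per newton and strikes its stop at 10 mm (20 N). Lower the jar slowly (15 to 30 mm/s), stop as it touches (a force stop of 3 to 5 N will do) or a few mm above, and let go.
Not all that is in view belongs to the job. There is more than one size of the scale; the one meant has the size given above.

How it is judged:
By the outcome, as a careful person would: the job done as asked, in the order asked, and still so for the second after the job is handed in, with the robot touching nothing.
It also fails if it takes over 42 s, if anything falls off the work surface, if the arm or the gripper's body presses on something with over 40 N, if the wrist force passes 120 N, or if a joint passes its speed limit or range.

## Working session

There is one attempt and no reset: what is moved stays moved. The work goes in short steps, Python scripts to look and compute and a shell command to move; the robot and the scene stay as the last step left them, time stands still between calls to the robot, and variables do not carry over. Pictures are saved under pics/ and viewed, at most 10 in all, crops included, and the job is handed in when it is done.

```bash
mkdir -p pics; cat > h.py <<'E'
import numpy as np, cv2
from station import r
from scipy.spatial.transform import Rotation as Ro
def ray(c,u,v):
    d=np.linalg.inv(c["camera_matrix"])@np.array([u,v,1.]);R=c["R"];return -R.T@c["t"],R.T@d
def pix(c,u,v,z):
    o,d=ray(c,u,v);return o+d*(z-o[2])/d[2]
def cloud(c):
    h,w=c["depth"].shape;u,v=np.meshgrid(np.arange(w),np.arange(h));K=np.linalg.inv(c["camera_matrix"])
    p=np.stack([u,v,np.ones_like(u)],-1)@K.T*c["depth"][...,None];return (p-c["t"])@c["R"]
def cam(n):
    o=r.get_obs();c=r.camera(n)
    if "mount" in c:
        T=np.eye(4);T[:3,:3]=Ro.from_quat(o["eef_rot"]).as_matrix();T[:3,3]=o["ee_pos"]
        M=T@c["mount"];c["R"]=M[:3,:3].T;c["t"]=-M[:3,:3].T@M[:3,3]
    return c
E
python3 - <<'E'
from h import *
for n in("top","side"):
    c=cam(n);cv2.imwrite(f"pics/{n}.png",c["image"][...,::-1]);np.savez(n+".npz",**{k:v for k,v in c.items()})
    print(n,-c["R"].T@c["t"],c["R"][2])
o=r.get_obs();print(o)
E
```

```text
top [0.42588353 0.07405985 0.9619656 ] [ 0.08211551 -0.00642423 -0.99660211]
side [ 0.38173752 -0.82031273  0.71785611] [ 0.11979028  0.78738361 -0.6047126 ]
{'time_s': 0.1, 'joint_pos': array([ 1.21332565,  0.70705009, -0.02760417,  1.48493669,  0.02197892,
        0.95091456, -0.07549374]), 'dq': array([-1.52931700e-03,  6.72678371e-04, -9.07925686e-04, -5.90262774e-05,
        1.23396864e-03, -2.27609811e-04, -1.17855728e-03]), 'tau': array([ 2.10524595e-03, -8.84284115e+01,  1.23638090e+00, -2.36450207e+01,
        1.69380329e-02,  5.13955514e-03,  8.70601912e-05]), 'ee_pos': array([ 0.17849153, -0.54634569,  0.23087263]), 'eef_rot': array([ 9.87563172e-01,  1.57221906e-01, -9.00758629e-05, -4.95354009e-04]), 'force': array([ 0.49072453, -0.72375819,  0.62001028]), 'moment': array([-0.04834751,  0.01332618, -0.01459468]), 'grasp_force': 0.0, 'grip_width': 1.0011995322247307}
```

View pics/top.png

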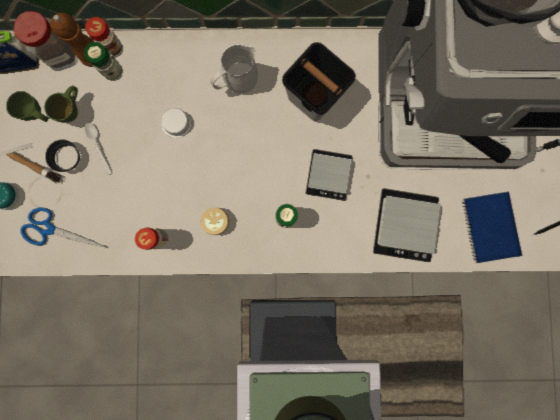

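View pics/side.png

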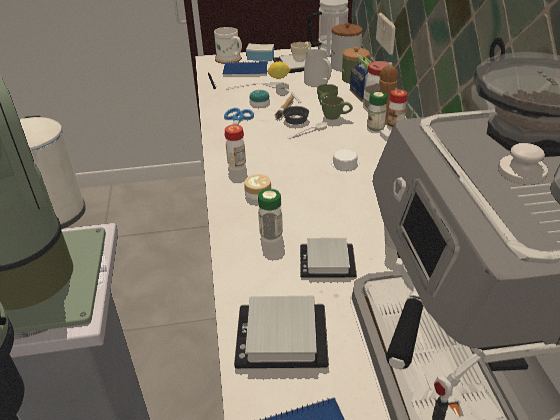

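Top view: the green-capped jar stands in the open at (287,215). The red jar is at (147,238), the tan-lidded pot at (214,221), the small scale at (330,175) and the large one at (408,225). The back row's green cap is at (98,55), against the wall. In the side view the green cap is at (269,198), the small pan at (328,252) and the large pan at (282,327).

Could be mistaken for the jar: back-row green cap (98,55), teal lid (5,195), red jar (147,238). Choice: (287,215). For the scale, I'll decide between (408,225) and (330,175) by measured size.

```bash
python3 - <<'E'
from h import *
def two(a,b):
    (o1,d1),(o2,d2)=a,b
    s=np.linalg.lstsq(np.stack([d1,-d2],1),o2-o1,rcond=None)[0];p,q=o1+s[0]*d1,o2+s[1]*d2
    return (p+q)/2,np.linalg.norm(p-q)
C={n:dict(np.load(n+".npz")) for n in("top","side")}
def blob(n,box,f):
    c=C[n];hsv=cv2.cvtColor(c["image"],cv2.COLOR_RGB2HSV);x0,y0,x1,y1=box
    m=np.zeros(hsv.shape[:2],np.uint8);m[y0:y1,x0:x1]=f(hsv[y0:y1,x0:x1].astype(int))*255
    cs=cv2.findContours(m,cv2.RETR_EXTERNAL,cv2.CHAIN_APPROX_NONE)[0];return max(cs,key=cv2.contourArea)
green=lambda h:(h[...,0]>45)&(h[...,0]<95)&(h[...,1]>110)
ct=blob("top",(265,195,310,235),green);cs=blob("side",(250,180,290,216),green)
(ut,vt),rt=cv2.minEnclosingCircle(ct);print("cap top",ut,vt,rt,"side box",cv2.boundingRect(cs))
x,y,w,h=cv2.boundingRect(cs)
for z in(.106,.095): print("cap",z,pix(C["top"],ut,vt,z))
P=cloud(C["top"]);m=np.zeros((420,560),np.uint8);cv2.drawContours(m,[ct],-1,255,-1);print("cap depth",np.median(P[m>0],0),P[m>0][:,:2].min(0),P[m>0][:,:2].max(0))
print("two views", two(ray(C["top"],ut,vt),ray(C["side"],x+w/2,y+h*0.25)))
pan=lambda h:(h[...,2]>110)&(h[...,1]<60)
blk=lambda h:h[...,2]<70
for nm,bt,bs in(("small",(303,146,356,203),(296,234,360,280)),("large",(370,185,444,263),(230,290,332,370))):
    k=blob("top",bt,blk);rr=cv2.minAreaRect(k);b=cv2.boxPoints(rr);q=np.array([pix(C["top"],*p,.02) for p in b])
    print(nm,"base sizes",np.linalg.norm(q[0]-q[1]),np.linalg.norm(q[1]-q[2]),"centre",q.mean(0))
    # pan: pixels enclosed, by depth height
    for n,bb in(("top",bt),("side",bs)):
        Pc=cloud(C[n]);x0,y0,x1,y1=bb;z=Pc[y0:y1,x0:x1,2];hs=cv2.cvtColor(C[n]["image"],cv2.COLOR_RGB2HSV)[y0:y1,x0:x1].astype(int)
        mm=((z>.012)&(z<.09)&(hs[...,2]>90)).astype(np.uint8);mm=cv2.morphologyEx(mm,cv2.MORPH_OPEN,np.ones((5,5)))
        k=max(cv2.findContours(mm,0,1)[0],key=cv2.contourArea);rr=cv2.minAreaRect(k)
        b=cv2.boxPoints(rr)+[x0,y0];zz=np.median(z[mm>0]);q=np.array([pix(C[n],*p,zz) for p in b])
        print("  ",n,"pan z",zz,"rect",rr[0][0]+x0,rr[0][1]+y0,"sides",np.linalg.norm(q[0]-q[1]),np.linalg.norm(q[1]-q[2]),"c",q.mean(0),"ang",np.degrees(np.arctan2(*(q[1]-q[0])[1::-1])), "ptsmean",Pc[y0:y1,x0:x1][mm>0].mean(0))
for nm,(u,v),z in(("red",(147,238),.106),("pot",(214,221),.035)):print(nm,pix(C["top"],u,v,z),P[v,u])
c=cv2.resize(C["top"]["image"][140:270,260:450],None,fx=4,fy=4)[...,::-1];cv2.imwrite("pics/crop.png",c)
E
```

```text
cap top 286.4861145019531 214.97222900390625 10.56410026550293 side box (258, 189, 23, 21)
cap 0.106 [0.47497913 0.0469528  0.106     ]
cap 0.095 [0.47561005 0.04660444 0.095     ]
cap depth [0.47496827 0.04769229 0.10626584] [0.42588353 0.02527444] [0.49556357 0.07405985]
two views (array([0.47679178, 0.0468707 , 0.10772729]), np.float64(0.003826482023442282))
small base sizes 0.016475601496366198 0.08956263097156486 centre [ 0.52764513 -0.04491587  0.02      ]
   top pan z 0.027289226794475503 rect 329.283784866333 172.79729652404785 sides 0.07904616830670154 0.08723837387611688 c [ 0.57388189 -0.05303469  0.02728923] ang -10.276891696698756 ptsmean [ 0.57359932 -0.05331922  0.02729993]
   side pan z 0.028110701295848924 rect 328.0 254.0 sides 0.08384622342765848 0.09332743368170812 c [ 0.57488713 -0.05874761  0.0281107 ] ang -10.759801746655688 ptsmean [ 0.57405824 -0.05651828  0.0277496 ]
large base sizes 0.14749288234614993 0.1300427888063696 centre [ 0.45573383 -0.22428906  0.02      ]
   top pan z 0.040909565412489926 rect 408.43517684936523 224.11487197875977 sides 0.11151672785381676 0.12795140961031745 c [ 0.45645425 -0.22316434  0.04090957] ang -10.557022193233335 ptsmean [ 0.45637611 -0.22280592  0.04038549]
   side pan z 0.04101005068779648 rect 280.5 328.5 sides 0.12324632114191499 0.1371284867275584 c [ 0.45490239 -0.23437394  0.04101005] ang -10.510305007192644 ptsmean [ 0.45497781 -0.23639313  0.03867504]
red [0.4306749  0.33086431 0.106     ] [0.43067052 0.3306297  0.10678201]
pot [0.46714986 0.20500898 0.035     ] [0.46704042 0.20466169 0.03745839]
```

View pics/crop.png

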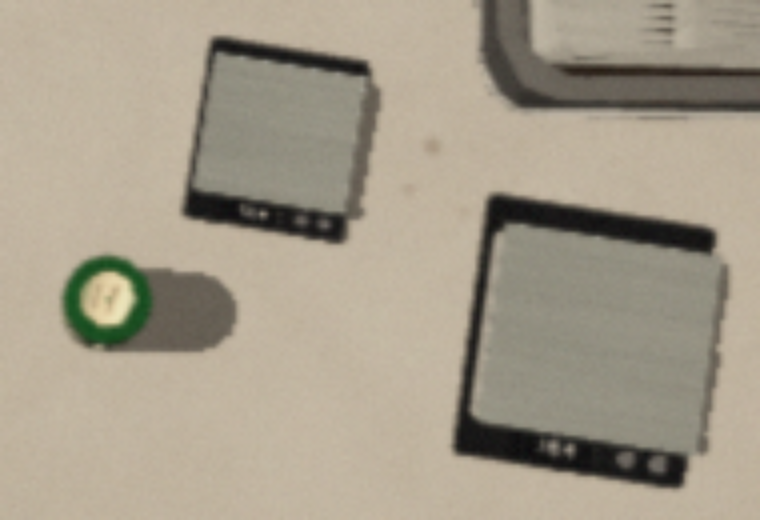

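The crop shows the green-capped jar alone at crop (107,300). The large scale at crop (590,340) measures about 148 x 130 mm and its pan is about 41 mm high, so it is the one meant. The cap top is at 0.106 m by both depth and two-view. Jar ≈ (0.475, 0.047), pan centre ≈ (0.456, -0.224), both within reach. I'll go to a hover in an arc.

```bash
python3 -m handwheel '[[[0.043, -0.03, 0], 0], [[0.086, -0.06, 0], 0], [[0.129, -0.09, 0], 0], [[0.172, -0.12, 0], 0], [[0.215, -0.15, 0], 0], [[0.258, -0.18, 0], 0]]' 1.0 25
python3 -m handwheel '[[[0.03, -0.042, 0], 0], [[0.06, -0.084, 0], 0], [[0.09, -0.126, 0], 0], [[0.12, -0.168, 0], 0], [[0.15, -0.21, 0], 0], [[0.18, -0.252, 0], 0], [[0.207, -0.292, 0], 0], [[0.207, -0.292, 0], 0]]'
python3 - <<'E'
from h import *
c=cam("wrist");o=r.get_obs();print(o["time_s"],o["ee_pos"],o["eef_rot"],o["joint_pos"])
cv2.imwrite("pics/w1.png",c["image"][...,::-1]);print(-c["R"].T@c["t"],c["R"][2])
np.savez("w1.npz",**c)
E
```

```text
time_s: 0.85
ee_pos: [0.3687, -0.2938, 0.2312]
eef_rot: [0.988, 0.157, -0.0, -0.0]
force: [0.9, -0.5, -0.6]
grip_width: 0.998
grasp_force: 0.0
time_s: 1.85
ee_pos: [0.4742, 0.0499, 0.2309]
eef_rot: [0.987, 0.16, -0.0, -0.001]
force: [-0.3, -0.3, -0.2]
grip_width: 1.001
grasp_force: 0.0
1.9 [0.47391145 0.04771866 0.23097833] [ 9.87360918e-01  1.58487568e-01 -3.18451471e-04 -8.67016666e-05] [-0.22245994  0.56749501  0.09379684  1.83311568 -0.07456593  0.74500391
 -1.34088638]
[0.55157062 0.07588369 0.37355798] [-0.29797211 -0.09759349 -0.94957261]
```

View pics/w1.png

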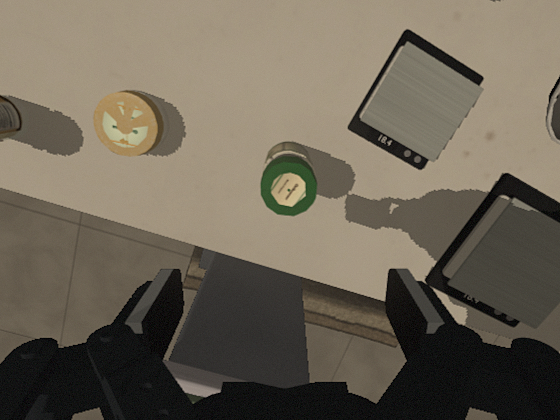

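Wrist view: the green cap is at (289,185), with the open fingers either side at rows 270+. The pot is at (127,123) and the big scale at the right (510,260).

```bash
python3 - <<'E'
from h import *
c=dict(np.load("w1.npz"));h=cv2.cvtColor(c["image"],cv2.COLOR_RGB2HSV).astype(int)
m=((h[...,0]>45)&(h[...,0]<95)&(h[...,1]>110)).astype(np.uint8);m[:,:250]=0;m[:,330:]=0;m[:140]=0;m[230:]=0
k=max(cv2.findContours(m,0,1)[0],key=cv2.contourArea);f=np.zeros_like(m);cv2.drawContours(f,[k],-1,1,-1)
P=cloud(c);q=P[(f>0)&(P[...,2]>.1)&(P[...,2]<.112)];print("top surf",q.mean(0),np.median(q[:,2]),(q.min(0)+q.max(0))/2,np.ptp(q,axis=0))
d=np.array([0.475,0.047])-r.get_obs()["ee_pos"][:2];e=(q.min(0)+q.max(0))[:2]/2-r.get_obs()["ee_pos"][:2]
R=Ro.from_quat(r.get_obs()["eef_rot"]).as_matrix()
print(R.T@[*d,0],R.T@[*e,0])
E
```

```text
top surf [0.47888319 0.04854342 0.10590155] 0.10588630888019837 [0.4781847  0.04855545 0.10590873] [0.0436754  0.04431273 0.00509461]
[ 8.08942442e-04  1.02324022e-03 -7.64952298e-07] [ 4.32046339e-03  5.42647369e-04 -2.74588417e-06]
```

Wrist, top and two-view agree within 3 mm, so I'll shift +2 mm in tool x and descend to TCP z ≈ 0.052 (grasp at about 75 mm).

```bash
python3 -m handwheel '[[[0.003, 0.001, 0.04], 0], [[0.003, 0.001, 0.08], 0], [[0.003, 0.001, 0.115], 0], [[0.003, 0.001, 0.145], 0], [[0.003, 0.001, 0.165], 0], [[0.003, 0.001, 0.179], 0], [[0.003, 0.001, 0.179], 0]]'
python3 -m handwheel '[[[0, 0, 0], 0], [[0, 0, 0], 0], [[0, 0, 0], 0], [[0, 0, 0], 0], [[0, 0, 0], 0], [[0, 0, 0], 0], [[0, 0, 0], 0], [[0, 0, 0], 0]]' 0.4 25
```

```text
time_s: 2.78
ee_pos: [0.4769, 0.046, 0.0519]
eef_rot: [0.988, 0.157, -0.001, 0.0]
force: [0.7, -0.3, 0.2]
grip_width: 0.999
grasp_force: 0.0
time_s: 3.78
ee_pos: [0.4774, 0.0467, 0.0529]
eef_rot: [0.988, 0.157, 0.001, -0.0]
force: [-1.4, 1.3, 7.1]
grip_width: 0.522
grasp_force: 25.6
```

```bash
python3 -m handwheel '[[[0, 0, -0.01], 0], [[0, 0, -0.025], 0], [[0, 0, -0.045], 0], [[0, 0, -0.065], 0], [[0, 0, -0.08], 0], [[0, 0, -0.09], 0], [[0, 0, -0.09], 0]]'
python3 - <<'E'
from h import *
c=cam("side");cv2.imwrite("pics/s2.png",c["image"][120:400,200:400][...,::-1].repeat(2,0).repeat(2,1))
o=r.get_obs();R=Ro.from_quat(o["eef_rot"]).as_matrix();print(o["ee_pos"],o["force"],R.T@[*(np.array([.4562,-.2245])-o["ee_pos"][:2]),0])
E
```

```text
time_s: 4.65
ee_pos: [0.4774, 0.0465, 0.1431]
eef_rot: [0.988, 0.157, 0.001, -0.0]
force: [-0.1, 0.8, -1.8]
grip_width: 0.524
grasp_force: 26.0
[0.47717697 0.04655097 0.14247444] [ 0.60646518  0.37109945 -0.58295722] [-1.04111155e-01  2.51136469e-01 -6.23220390e-05]
```

View pics/s2.png

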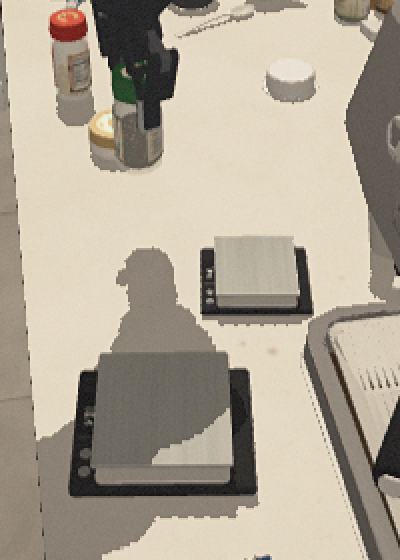

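The jar hangs upright in the gripper, clear of the worktop, and the red jar and pot have not moved. I'll refine the pan centre from the depth of its top face only.

```bash
python3 - <<'E'
from h import *
for n,(x0,y0,x1,y1) in(("top",(370,185,444,263)),("side",(230,285,332,370))):
    c=dict(np.load(n+".npz"));P=cloud(c)[y0:y1,x0:x1]
    m=((P[...,2]>.0365)&(P[...,2]<.046)).astype(np.uint8);m=cv2.morphologyEx(m,cv2.MORPH_OPEN,np.ones((3,3)))
    q=P[m>0];rr=cv2.minAreaRect(q[:,:2].astype(np.float32)*1000);print(n,len(q),rr,np.median(q[:,2]),q.mean(0))
E
```

```text
top 2768 ((456.2796630859375, -225.2734832763672), (122.38996887207031, 111.9989242553711), 80.33430480957031) 0.04097900169692989 [ 0.45592547 -0.22465007  0.04098702]
side 3920 ((456.8844299316406, -226.04061889648438), (124.98473358154297, 112.14969635009766), 80.3077163696289) 0.041235281503171434 [ 0.45610425 -0.23018747  0.04119822]
```

```bash
python3 -m handwheel '[[[-0.008, 0.02, 0], 0], [[-0.025, 0.06, 0], 0], [[-0.046, 0.11, 0], 0], [[-0.066, 0.16, 0], 0], [[-0.083, 0.2, 0], 0], [[-0.096, 0.232, 0], 0], [[-0.102, 0.247, 0], 0], [[-0.1043, 0.2521, 0], 0]]'
python3 -m handwheel '[[[0, 0, 0.008], 0], [[0, 0, 0.016], 0], [[0, 0, 0.022], 0], [[0, 0, 0.027], 0], [[0, 0, 0.031], 0], [[0, 0, 0.034], 0], [[0, 0, 0.034], 0]]'
python3 - <<'E'
from h import *
for n in("side","wrist"):
    c=cam(n);np.savez(n+"3.npz",**c)
    if n=="side":
        cv2.imwrite("pics/s3.png",c["image"][200:400,200:400][...,::-1].repeat(3,0).repeat(3,1))
        q=cloud(c)[270:375,225:340].reshape(-1,3);s=q[(np.hypot(q[:,0]-.4564,q[:,1]+.2255)<.04)]
        print(np.histogram(s[:,2],np.arange(.03,.1,.004)))
E
```

```text
time_s: 5.7
ee_pos: [0.4562, -0.2255, 0.1419]
eef_rot: [0.988, 0.157, -0.0, -0.0]
force: [-0.2, 0.6, -1.1]
grip_width: 0.525
grasp_force: 26.0
time_s: 6.58
ee_pos: [0.4563, -0.2255, 0.1082]
eef_rot: [0.988, 0.157, -0.0, -0.0]
force: [0.3, 0.5, -1.8]
grip_width: 0.526
grasp_force: 26.0
(array([  0,   0, 671, 241,   0,   0,   6,  34,  45,  40,  46,  46,  54,
        42,  51,  50,  51]), array([0.03 , 0.034, 0.038, 0.042, 0.046, 0.05 , 0.054, 0.058, 0.062,
       0.066, 0.07 , 0.074, 0.078, 0.082, 0.086, 0.09 , 0.094, 0.098]))
```

View pics/s3.png

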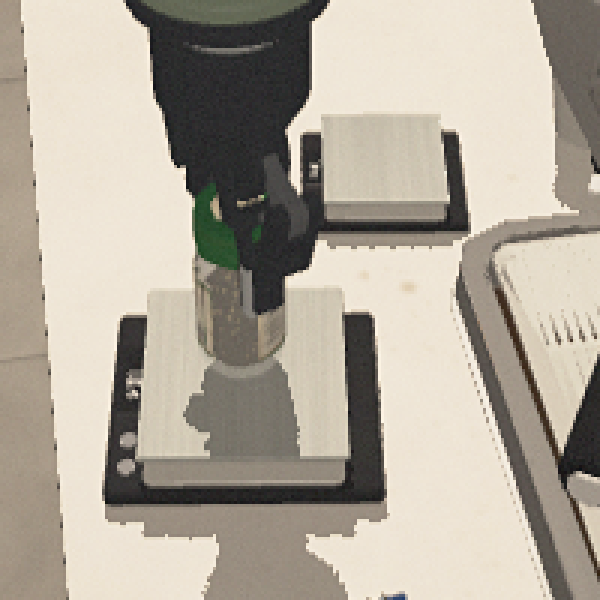

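The jar hangs upright over the middle of the pan, with its underside at about 0.056 and a gap of about 15 mm. I'll lower it slowly.

```bash
python3 -m handwheel '[[[0, 0, 0.0025], 0], [[0, 0, 0.005], 0], [[0, 0, 0.0075], 0], [[0, 0, 0.01], 0], [[0, 0, 0.012], 0], [[0, 0, 0.012], 0]]'; python3 -m handwheel '[[[0, 0, 0.001], 0], [[0, 0, 0.002], 0], [[0, 0, 0.002], 0], [[0, 0, 0.002], 0]]'
```

```text
time_s: 7.42
ee_pos: [0.4562, -0.2255, 0.0961]
eef_rot: [0.988, 0.157, -0.0, -0.0]
force: [-0.0, 0.8, -0.9]
grip_width: 0.526
grasp_force: 26.0
time_s: 7.92
ee_pos: [0.4563, -0.2255, 0.0943]
eef_rot: [0.988, 0.157, 0.0, -0.0]
force: [-0.9, 0.3, -0.5]
grip_width: 0.524
grasp_force: 26.0
```

```bash
for i in 1; do python3 -m handwheel '[[[0, 0, 0.001], 0], [[0, 0, 0.0015], 0], [[0, 0, 0.0015], 0], [[0, 0, 0.0015], 0]]'; done; python3 -m handwheel '[[[0, 0, 0.001], 0], [[0, 0, 0.0015], 0], [[0, 0, 0.0015], 0], [[0, 0, 0.0015], 0]]'
```

```text
time_s: 8.43
ee_pos: [0.4563, -0.2255, 0.0928]
eef_rot: [0.988, 0.157, 0.0, -0.0]
force: [0.0, 0.1, 0.0]
grip_width: 0.523
grasp_force: 26.0
time_s: 8.93
ee_pos: [0.4563, -0.2255, 0.0913]
eef_rot: [0.988, 0.157, 0.0, -0.0]
force: [0.9, 0.8, 2.2]
grip_width: 0.523
grasp_force: 26.2
```

The force has risen by about 3 to 4 N, so the jar is touching. I'll let go.

```bash
python3 -m handwheel '[[[0, 0, 0], 0], [[0, 0, 0], 0], [[0, 0, 0], 0], [[0, 0, 0], 0], [[0, 0, 0], 0], [[0, 0, 0], 0], [[0, 0, 0], 0]]' 1.0; python3 -m handwheel '[[[0, 0, -0.01], 0], [[0, 0, -0.03], 0], [[0, 0, -0.06], 0], [[0, 0, -0.09], 0], [[0, 0, -0.12], 0], [[0, 0, -0.14], 0], [[0, 0, -0.14], 0]]'
python3 - <<'E'
from h import *
c=cam("side");cv2.imwrite("pics/s4.png",c["image"][60:400,180:420][...,::-1].repeat(2,0)[:600].repeat(2,1))
w=cam("wrist");P=cloud(w)
h=cv2.cvtColor(w["image"],cv2.COLOR_RGB2HSV).astype(int);m=(h[...,0]>45)&(h[...,0]<95)&(h[...,1]>90)&(P[...,2]>.135)&(P[...,2]<.155)&(np.hypot(P[...,0]-.456,P[...,1]+.2255)<.06)
q=P[m];print(len(q),(q.min(0)+q.max(0))/2,np.ptp(q,axis=0),np.median(q[:,2]));print(r.get_obs()["time_s"])
E
```

```text
time_s: 9.8
ee_pos: [0.4563, -0.2255, 0.0913]
eef_rot: [0.988, 0.157, -0.0, -0.0]
force: [-0.5, 0.6, 0.1]
grip_width: 0.998
grasp_force: 0.0
time_s: 10.68
ee_pos: [0.4566, -0.2257, 0.2329]
eef_rot: [0.988, 0.157, 0.001, 0.001]
force: [0.9, 0.3, -0.3]
grip_width: 0.996
grasp_force: 0.0
1964 [ 0.45728575 -0.2234638   0.14160394] [0.04483072 0.04498206 0.01318029] 0.14525335432617753
10.775
```

View pics/s4.png

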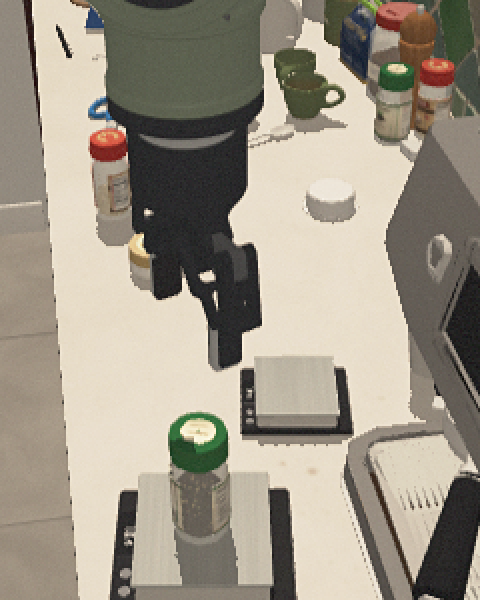

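The jar stands upright in the middle of the pan. The wrist view puts it within 2–3 mm of centre, with its top at 0.145. The gripper is clear, and the red jar and pot have not moved.

```bash
python3 -c "
from station import r
print(r.finish_job())"
```

```text
the job is handed in; nothing more can be done
None
```

The green-capped jar stands upright in the middle of the large scale's pan, within about 3 mm of centre. I gripped it at about 26 N, set it down with 3–4 N of contact force and let go; the job is handed in at about 11 s, with the red jar and pot left where they stood.

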